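# Take a spoon from the lever dispenser and hold it in the bowl

### The arm

A 6-joint arm with a two-finger parallel gripper is mounted at the origin on a cart in front of the work surface, level with it; the furniture and walls round the work are solid. World frame = base frame: x ahead of the robot, y to its left, z up, the work surface at z = 0. Lengths are in mm, angles in rad, forces in N, time in s.
With the tool pointing down it reaches from about 275 to 750 mm from the base axis. Payload 10.2 kg.
Tool frame: the origin (TCP) lies midway between the tips of the shut fingers; the grasp point (between the pads) lies 19 mm behind it (ctrl.tcp_to_grasp is the z of the grasp point in the tool frame, in mm); z points along the fingers, y is the direction in which the jaws open and shut (so a half turn about z gives the same grasp; the last joint's range is limited). The gripper opens to 85 mm and grips with 20 to 120 N. Pads are 22 mm wide; open, the fingers measure 114 mm over their backs; the gripper's body (76 mm by 85 mm) begins 54 mm behind the grasp point. The pads swing forward as they close: fully open they stand 13 mm farther back than shut.
Start: joints at [0.979, 0.313, 1.498, -0, 1.331, -0.223], TCP at [189.273, 489.701, 231.294] pointing down, gripper open.
Joint ranges: [-2.94, 2.94], [-0.97, 2.17], [0.19, 2.56], [-1.23, 4.37], [0.02, 3.11], [-2.88, 2.88]. Speed limits (rad/s): [2.39, 2.39, 3.01, 3.14, 3.14, 3.14].

### API

Orientations are given as a unit quaternion [w, x, y, z].
In Python, from rig import sensors, capture, order, ctrl gives the robot as it stands. The module is installed in compiled form; this text tells all that it offers.
- The arm moves only by the tool play_rows, never from a script. Its argument "deltas" is a list of rows, each a list of 7 numbers: the shift along the world's x, y, z in units of 40 mm (1.0 is 40 mm), then the turn, a rotation vector about the world's x, y, z in units of 6 degrees (1.0 is 6 degrees), then the opening, from -1 (shut) to 1 (fully open). A call has 1 to 8 rows; each row shifts and turns the commanded pose from where the row before left it; what a row does not reach is not made up. A row lasts 1/12 s, in which the tool goes at most 41.7 mm and 7.16 degrees, less where a joint would pass 70% of its speed; a pose out of reach is approached as far as the arm can. A call is refused whole if a number of a shift passes 1 or a number of a turn 1, either way. A call with a gripper value outside its range is refused whole. The fingers move at their own pace and stop on an object; "squeeze" is the grip in N (left out, the last holds). Time passes only in rows, so rows that do not move let the fingers close. It gives the time, the measured TCP pose, the force and the opening at its end, in the units of the state.
- sensors.sense(): the state, without advancing time (a new reading comes with each control period).
- capture(name): name is "scene" or "top" or "wrist"; returns a dict with "pixels" (384x512x3 uint8, red, green, blue), "z_map" (384x512 float32, mm along the optical axis (not along the pixel's ray), 0 where there is no reading), "fx", "fy", "cx", "cy" (pixels), "k1" (the pictures are not rectified: a ray, as slopes to the right and down, at radius r is drawn at 1 + k1 r^2 times it, then the intrinsics apply), "eye" and "rotation" of the camera in the world; the wrist camera has in their place "tool_from_camera" (4x4, takes a point from camera to tool coordinates, whose origin is the TCP and whose axes are the flange's). Camera axes: x right, y down, z forward; pixel columns grow to the right and rows downward; lengths in mm; the calibration is good to about 2 mm. A picture is of the moment at which its call begins: read the wrist's pose just before it.
- order.finish_job(): hands the job in, once; it reports no verdict.
The state is a dict: "time_s": time; "joints": joint angles; "dq": joint speeds; "tau": joint torques, N m; "eef_pos": TCP position; "ee_rot": TCP orientation; "force": force on the tool from outside, world axes, zero at the start; "wrist_torque": the same for the moment, N m; "grip_width": opening from 0.0 (shut) to 1.0 (fully open).
Only numpy, scipy, OpenCV 4.12 (cv2) and the standard library are available. Lean on these libraries where they do the work, as an engineer would, in place of code of your own. Each camera call takes 0.05 s, during which the arm holds its last target. There are 200 camera calls.

### The job

Press the black paddle of the spoon dispenser right down to its stop, which pushes the handle of a spoon out of the mouth, and let the paddle spring back up. Draw the spoon clear of the dispenser, turn it from lying level to a steep slant (about half-way to upright, or more) with its handle up and its bowl end down, and finish while holding it still in the gripper, ready to stir: its tip over the middle of the white bowl and below the rim, but the spoon not touching the bowl. Do not shift the bowl, the jars or the glass that stand around.

Things in the scene. Friction and masses are not known exactly. Their poses are not given: they have to be found in the camera images.
- lever (a joint): dispenser's spring paddle lever, rad: 0 at rest (paddle up), grows as the paddle is pressed, 0.69 at its stop; springs back to 0 when let go. On the paddle it takes about 4 N to start and about 10 N to hold at the stop.
- lever_pad (a point): middle of the top face of the black ribbed paddle (44 mm long, 70 mm wide) at the rear end of the dispenser, away from the mouth, about 173 mm above the worktop at rest. Pressed straight down: at the stop this point is about 44 mm lower and within 8 mm of the same place seen from above. The hinge lies about 60 mm from it towards the mouth
- chute_mouth (a point): middle of the lower edge of the mouth, a slot 45 mm wide and 21 mm high in the front end of the steel dispenser (212 mm long, 64 mm wide, 95 mm high; lever ears 156 mm high at its rear half), 45 mm above the worktop. x axis points level into the dispenser, z up; the spoon comes out along -x. Nothing stands under or before the mouth
- dispenser: the spoon dispenser itself, fixed to the worktop: origin under its middle on the worktop, the mouth is at x = -110 mm and the paddle at x = +118 mm in its frame
- spoon_grip (a point): hold the spoon here: middle of the broad handle end, 24 mm from its end; handle here 16 to 18 mm wide, 5 mm thick. x axis along the spoon to its tip, y across, z up as it lies. At the start it is hidden in the dispenser; a full press pushes the spoon about 63 mm out, to stay: 58 mm of handle then stand out, this point 35 mm before the mouth, 48 mm above the worktop, 131 mm still inside
- spoon_tip (a point): tip of the spoon's bowl end, 166 mm from spoon_grip along x (spoon 190 mm long, its bowl end 62 mm long and 40 mm wide, 55 g); same axes as spoon_grip
- spoon: the steel spoon; origin at half its length, on the level of its underside; x axis to its tip
- bowl_mouth (a point): centre of the rim of the white bowl: 130 mm across outside (about 116 mm inside), rim 63 mm and inner floor about 11 mm above the worktop
- bowl: the white bowl; origin at the centre of its underside, z up
- sugar_jar: square-shouldered glass jar with a yellow lid and white contents, 95 mm wide, 145 mm high, origin at its underside; leave it alone
- coffee_jar: round glass jar with a red lid and dark contents, 68 mm wide, 130 mm high, origin at its underside; leave it alone
- tumbler: clear drinking glass, 80 mm wide, 91 mm high, origin at its underside; leave it alone

How it is judged (in metres and radians):
On the way, in this order (a step that is already met when the one before it is completed fails the run):
1. the paddle is pressed down to its stop (value of joint lever above 0.64 rad), for 0.1 s.
2. the paddle has sprung back and the spoon is held in the fingers, drawn wholly out of the dispenser (value of joint lever below 0.06 rad and contact force between spoon and the fingers above 0.5 N and (x of spoon_tip in the frame of chute_mouth below -0.003 m or z of spoon_tip in the frame of chute_mouth above 0.07 m) and contact force between spoon and dispenser below 0.05 N), for 0.1 s.
At the end, for the whole second after the job is handed in: Spoon held still (under 30 mm/s) in the gripper, tip end at least 36 degrees below level, tip within 30 mm of the bowl's middle and 4 to 52 mm below its rim, touching neither bowl nor dispenser; paddle back up; bowl level and moved less than 20 mm (contact force between spoon and the fingers above 0.5 N and angle between spoon_tip's own x axis and vertical above 2.2 rad and horizontal distance between spoon_tip and bowl_mouth below 0.03 m and z of spoon_tip in the frame of bowl_mouth between -0.052 and -0.004 m and contact force between spoon and bowl below 0.05 N and contact force between spoon and dispenser below 0.05 N and linear speed of spoon below 0.03 m/s and value of joint lever below 0.06 rad and distance of bowl from where it was at the start of the episode below 0.02 m and angle between bowl's own z axis and vertical below 0.1 rad); the arm keeps its last pose, push and grip.
It fails at once if a jar, the glass or the bowl is shifted by more than 20 mm (distance of any of sugar_jar, coffee_jar, tumbler, bowl from where it was at the start of the episode above 0.02 m).
It also fails if it takes over 54 s, if anything falls off the work surface, if the arm or the gripper's body presses on something with over 40 N, if the wrist force passes 120 N, or if a joint passes its speed limit or range.

## Working session

There is one attempt and no reset: what is moved stays moved. The work goes in short steps, Python scripts to look and compute and a tool call to move; the robot and the scene stay as the last step left them, time stands still between calls to the robot, and variables do not carry over. Pictures are saved under pics/ and viewed, about 8 in all and at most 12, crops included, and the job is handed in when it is done.

Besides the shell and the picture viewer there is one more tool, called as name(argument=value, ...), one argument or row to a line, values as JSON. play_rows: Moves the arm, as the interface text tells. Its arguments: {"type":"object","properties":{"deltas":{"type":"array","items":{"type":"array","items":{"type":"number"}}},"squeeze":{"type":"number"}},"required":["deltas"]}

```bash
mkdir -p pics
cat > h.py <<'E'
import numpy as np, cv2
from rig import sensors, capture, order, ctrl
from scipy.spatial.transform import Rotation as R
def cloud(c, pose=None):
    h,w=c['z_map'].shape
    K=np.array([[c['fx'],0,c['cx']],[0,c['fy'],c['cy']],[0,0,1.]])
    v,u=np.mgrid[:h,:w].astype(float)
    p=cv2.undistortPoints(np.stack([u.ravel(),v.ravel()],1)[:,None],K,np.array([c['k1'],0,0,0.])).reshape(h,w,2)
    z=c['z_map'][...,None]
    P=np.concatenate([p*z,z],2)
    if 'eye' in c: rot=np.array(c['rotation']); rot=rot if rot.shape==(3,3) else R.from_quat(rot,scalar_first=True).as_matrix(); P=P@rot.T+np.array(c['eye'])
    else:
        T=np.array(c['tool_from_camera']); P=P@T[:3,:3].T+T[:3,3]
        P=P@R.from_quat(pose['ee_rot'],scalar_first=True).as_matrix().T+np.array(pose['eef_pos'])
    P[c['z_map']<=0]=np.nan
    return P
def grab(n,f):
    s=sensors.sense(); c=capture(n); P=cloud(c,s)
    cv2.imwrite('pics/%s.png'%f,c['pixels'][...,::-1]); np.save(f+'.npy',P); return c,P
E
python3 - <<'E'
from h import *
a,P=grab('scene','s1'); b,Q=grab('top','t1')
for c in (a,b): print(c['eye'],c['rotation'],c['fx'],c['k1'])
print(sensors.sense(), ctrl.tcp_to_grasp)
cv2.imwrite('pics/both.png',cv2.resize(np.hstack([a['pixels'],b['pixels']])[...,::-1],(800,300)))
E
```

```text
[-259.18051603   -6.57301844 1376.33141199] [-0.2140971   0.71146428 -0.63898908  0.19918324] 497.8949138536645 0.05975038149916609
[ 429.99716485   65.085229   1455.38556163] [ 0.0403577  -0.69983596  0.71112223 -0.05390797] 433.71364350546526 -0.12209151898434889
{'time_s': 0.1, 'joints': array([ 9.78618980e-01,  3.13366728e-01,  1.49836066e+00,  1.92644318e-05,
        1.33099623e+00, -2.23403684e-01]), 'dq': array([-0.0011953 , -0.00204435, -0.00035217, -0.00022983,  0.0003022 ,
        0.0003257 ]), 'tau': array([ 2.85122856e-03, -4.12900186e+01, -2.60144877e+01, -2.12904747e-04,
        3.01062879e-03,  6.22092116e-06]), 'eef_pos': array([189.12551958, 489.50660625, 230.80645057]), 'ee_rot': array([-2.32848006e-04,  1.83346018e-01,  9.83048278e-01, -5.15401636e-04]), 'force': array([0.83861676, 0.41806005, 0.64843158]), 'wrist_torque': array([ 0.00606808, -0.05089403,  0.0223662 ]), 'grip_width': 0.9958420928272598} -18.700000000000003
```

View pics/t1.png

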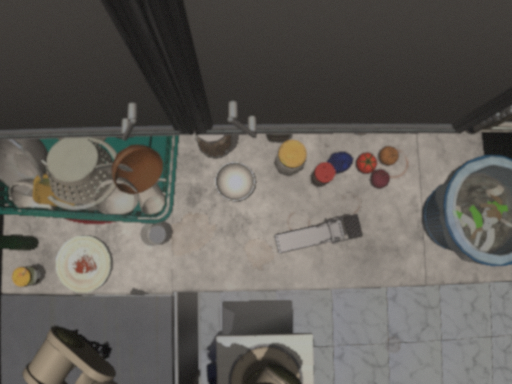

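View pics/s1.png

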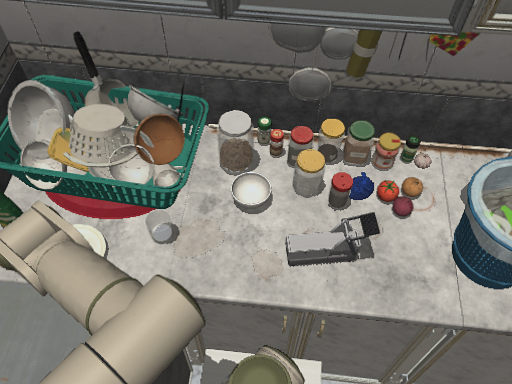

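The top view shows the dispenser with its mouth near (278,241) and the black paddle near (350,227). The bowl is at (236,181), the sugar jar at (292,155), the coffee jar at (323,173) and the tumbler at (155,233).

Run:
```python
from h import *
P=np.load('t1.npy'); im=cv2.imread('pics/t1.png')
for n,(u,v) in dict(bowl=(236,181),sug=(292,155),cof=(323,173),tum=(155,233),tab=(250,250),pad=(352,226)).items(): print(n,P[v,u].round())
Z=P[...,2]; reg=np.zeros(Z.shape,bool); reg[195:265,262:372]=1
d=reg&(Z>25)
def fit(m,n):
    X=P[m]; print(n,m.sum(),X.mean(0).round(1),X.min(0).round(),X.max(0).round()); 
    r=cv2.minAreaRect(X[:,:2].astype(np.float32)); print(r, cv2.boxPoints(r).round(1).tolist())
fit(d&(abs(Z-95)<8),'body top'); fit(reg&(Z>158)&(im.max(2)<90),'pad')
fit(d,'all')
r2=np.zeros(Z.shape,bool); r2[155:207,208:263]=1
m=r2&(Z>56)&(Z<72); (x,y),r=cv2.minEnclosingCircle(P[m][:,:2].astype(np.float32)); print('bowl',x,y,r,Z[m].max())
Ps=np.load('s1.npy'); Zs=Ps[...,2]
m=np.zeros(Zs.shape,bool); m[165:215,225:278]=1; m&=(Zs>56)&(Zs<72); (x,y),r=cv2.minEnclosingCircle(Ps[m][:,:2].astype(np.float32)); print('bowl s',x,y,r)
m=np.zeros(Zs.shape,bool); m[205:270,275:390]=1
P=Ps; fit(m&(abs(Zs-95)<6),'top s'); fit(m&(Zs>160)&(Zs<190),'pad s')
```

```text
bowl [661.  87.   7.]
sug [717. -89. 147.]
cof [ 663. -187.  128.]
tum [489. 359.  12.]
tab [429.  43.  -2.]
pad [ 494. -260.  174.]
body top 1105 [ 466.4 -135.2   95.1] [ 421. -250.   88.] [514. -34. 102.]
((468.40350341796875, -142.60540771484375), (58.26432800292969, 212.5287628173828), 11.52553653717041) [[418.6000061035156, -44.29999923706055], [461.1000061035156, -252.5], [518.2000122070312, -240.89999389648438], [475.70001220703125, -32.70000076293945]]
pad 334 [ 494.2 -259.4  173. ] [ 458. -285.  158.] [ 529. -206.  183.]
((490.5717468261719, -246.7997589111328), (67.92089080810547, 70.16973876953125), 10.555800437927246) [[450.79998779296875, -218.5], [463.6000061035156, -287.5], [530.4000244140625, -275.1000061035156], [517.5, -206.10000610351562]]
all 1729 [ 472.9 -167.5  113.6] [ 420. -288.   36.] [529. -34. 183.]
((471.00201416015625, -160.9354705810547), (71.73848724365234, 249.61195373535156), 12.115503311157227) [[409.70001220703125, -46.400001525878906], [462.1000061035156, -290.5], [532.2999877929688, -275.3999938964844], [479.8999938964844, -31.399999618530273]]
bowl 674.655517578125 109.25996398925781 92.7274169921875 70.6658064488347
bowl s 670.5693969726562 108.56031036376953 91.58615112304688
top s 1030 [ 464.5 -129.3   94.7] [ 420. -250.   89.] [515. -34. 101.]
((465.88800048828125, -143.16116333007812), (63.86309051513672, 213.2332305908203), 10.082292556762695) [[415.79998779296875, -43.79999923706055], [453.1000061035156, -253.6999969482422], [516.0, -242.5], [478.70001220703125, -32.599998474121094]]
pad s 362 [ 490.  -260.3  171.9] [ 452. -288.  160.] [ 529. -205.  185.]
((487.82171630859375, -241.60208129882812), (71.32743072509766, 85.07247161865234), 10.636408805847168) [[444.8999938964844, -206.39999389648438], [460.6000061035156, -290.0], [530.7000122070312, -276.79998779296875], [515.0, -193.1999969482422]]
```

play_rows(
  deltas=[
    [0.34,-0.85,0,0,0,-0.44,-1],
    [0.34,-0.85,0,0,0,-0.44,-1],
    [0.34,-0.85,0,0,0,-0.44,-1],
    [0.34,-0.85,0,0,0,-0.44,-1],
    [0.34,-0.85,0,0,0,-0.44,-1],
    [0.34,-0.85,0,0,0,-0.44,-1],
    [0.34,-0.85,0,0,0,-0.44,-1],
    [0.34,-0.85,0,0,0,-0.44,-1],
  ],
  squeeze=60,
)

```text
time_s: 0.77
eef_pos: [298.1, 216.1, 231.2]
ee_rot: [0.0, 0.361, 0.932, 0.0]
force: [1.5, 0.0, 0.2]
grip_width: 0.003
```

play_rows(
  deltas=[
    [0.34,-0.85,0,0,0,-0.44,-1],
    [0.34,-0.85,0,0,0,-0.44,-1],
    [0.34,-0.85,0,0,0,-0.44,-1],
    [0.34,-0.85,0,0,0,-0.44,-1],
    [0.34,-0.85,0,0,0,-0.44,-1],
    [0.34,-0.85,0,0,0,-0.44,-1],
    [0.34,-0.85,0,0,0,-0.44,-1],
    [0.34,-0.85,0,0,0,-0.44,-1],
  ],
)

```text
time_s: 1.43
eef_pos: [407.0, -56.2, 231.2]
ee_rot: [-0.0, 0.526, 0.85, 0.0]
force: [1.2, 0.4, 0.0]
grip_width: 0.001
```

play_rows(
  deltas=[
    [0.34,-0.85,0,0,0,-0.44,-1],
    [0.34,-0.85,0,0,0,-0.44,-1],
    [0.34,-0.85,0,0,0,-0.44,-1],
    [0.34,-0.85,0,0,0,-0.44,-1],
    [0.34,-0.85,0,0,0,-0.44,-1],
    [0.34,-0.85,0,0,0,-0.44,-1],
    [0,0,0,0,0,0,-1],
    [0,0,0,0,0,0,-1],
  ],
)

```text
time_s: 2.1
eef_pos: [488.3, -259.4, 230.1]
ee_rot: [-0.001, 0.638, 0.77, 0.0]
force: [-0.7, 0.3, -0.1]
grip_width: -0.0
```

Run:
```python
from h import *
P=np.load('t1.npy'); im=cv2.imread('pics/t1.png').astype(int)
from scipy.optimize import least_squares
for f,w in (('t1',(155,207,208,263)),('s1',(165,215,225,278))):
    P=np.load(f+'.npy');Z=P[...,2];m=np.zeros(Z.shape,bool);m[w[0]:w[1],w[2]:w[3]]=1
    m&=(Z>50)&(Z<72)&(np.hypot(P[...,0]-665,P[...,1]-90)<85); X=P[m]
    r=least_squares(lambda q:np.hypot(X[:,0]-q[0],X[:,1]-q[1])-q[2],[665,90,60],loss='soft_l1',f_scale=3).x; print(f,m.sum(),r)
s=sensors.sense();print(s['time_s'],s['eef_pos'],R.from_quat(s['ee_rot'],scalar_first=True).as_matrix().round(3),s['joints'].round(2),s['force'],s['grip_width'])
```

```text
t1 200 [652.0684759   91.14846765  62.62604502]
s1 286 [651.86521891  91.1101153   62.76847452]
2.1 [ 488.33337196 -259.36253884  230.14100827] [[-0.186  0.983 -0.001]
 [ 0.983  0.186  0.001]
 [ 0.002 -0.001 -1.   ]] [-0.7   0.38  1.41  0.    1.35 -0.89] [-0.69992723  0.30553888 -0.10572375] -0.00025958219686114133
```

play_rows(
  deltas=[
    [0,0,-0.7,0,0,0,-1],
    [0,0,-0.5,0,0,0,-1],
    [0,0,-0.3,0,0,0,-1],
    [0,0,-0.3,0,0,0,-1],
    [0,0,-0.3,0,0,0,-1],
    [0,0,-0.2,0,0,0,-1],
    [0,0,-0.1,0,0,0,-1],
    [0,0,0,0,0,0,-1],
  ],
)

```text
time_s: 2.77
eef_pos: [488.9, -258.6, 136.7]
ee_rot: [0.002, 0.637, 0.771, -0.001]
force: [-1.6, -4.6, 11.2]
grip_width: -0.001
```

play_rows(
  deltas=[
    [0,0,-0.1,0,0,0,-1],
    [0,0,-0.1,0,0,0,-1],
    [0,0,0,0,0,0,-1],
  ],
)

```text
time_s: 3.02
eef_pos: [489.1, -258.3, 133.0]
ee_rot: [0.003, 0.637, 0.771, -0.001]
force: [-11.9, 4.8, 39.5]
grip_width: 0.004
```

play_rows(
  deltas=[
    [0,0,0.03,0,0,0,-1],
    [0,0,0,0,0,0,-1],
    [0,0,0,0,0,0,-1],
  ],
)

```text
time_s: 3.27
eef_pos: [489.1, -258.2, 133.2]
ee_rot: [0.003, 0.637, 0.771, -0.001]
force: [-10.0, 3.0, 32.9]
grip_width: 0.001
```

play_rows(
  deltas=[
    [0,0,0.6,0,0,0,-1],
    [0,0,0.8,0,0,0,-1],
    [0,0,0.9,0,0,0,-1],
    [-0.15,0.85,0.2,0,0,0,-1],
    [-0.15,0.85,0,0,0,0,-1],
    [-0.15,0.85,0,0,0,0,-1],
    [-0.15,0.85,0,0,0,0,-1],
    [-0.15,0.85,0,0,0,0,-1],
  ],
)

```text
time_s: 3.93
eef_pos: [457.2, -85.7, 228.6]
ee_rot: [0.0, 0.637, 0.771, 0.0]
force: [-0.2, 0.3, 0.4]
grip_width: 0.002
```

play_rows(
  deltas=[
    [-0.15,0.85,0,-0.93,-0.18,0,1],
    [-0.15,0.85,0,-0.93,-0.18,0,1],
    [-0.15,0.85,0,-0.93,-0.18,0,1],
    [-0.15,0.85,0,-0.93,-0.18,0,1],
    [-0.1,0.8,0,-0.93,-0.18,0,1],
    [0,0,0,-0.93,-0.18,0,1],
    [0,0,0,-0.93,-0.18,0,1],
    [0,0,0,0,0,0,1],
  ],
)

```text
time_s: 4.6
eef_pos: [428.7, 81.8, 227.2]
ee_rot: [0.264, 0.597, 0.726, -0.218]
force: [-0.1, 0.4, -0.3]
grip_width: 1.0
```

Run:
```python
from h import *
s=sensors.sense();print(s['time_s'],s['eef_pos'],R.from_quat(s['ee_rot'],scalar_first=True).as_matrix().round(3),s['joints'].round(2),s['force'],s['grip_width'])
w,P=grab('wrist','w1'); t,Q=grab('top','t2')
cv2.imwrite('pics/v3.png',np.hstack([w['pixels'][...,::-1],cv2.resize(t['pixels'][180:275,220:372,::-1],None,fx=1.8,fy=1.8) if 0 else np.zeros((384,0,3),np.uint8)]))
Z=P[...,2]; X=P.copy(); m=(abs(P[...,0]-440)<60)&(abs(P[...,1]-0)<60)&(Z>30)&(Z<75)
print(m.sum(), P[m].mean(0), P[m].min(0),P[m].max(0))
Zq=Q[...,2]; print('pad z top',Q[226,352])
mm=(abs(Q[...,0]-440)<60)&(abs(Q[...,1]-5)<45)&(Zq>30)&(Zq<75); print(mm.sum(),Q[mm].round(0))
```

```text
4.6 [428.72994528  81.83930264 227.15865536] [[-0.149  0.981  0.123]
 [ 0.751  0.193 -0.631]
 [-0.643 -0.002 -0.766]] [ 0.3   0.25  1.76 -0.72  1.3   0.36] [-0.08249914  0.40867388 -0.28201127] 0.9998425847993675
1613 [447.60513734 -29.50651023  50.97901766] [419.40800559 -59.65247134  30.13092847] [485.47168063  20.81483908  74.96173739]
pad z top [ 493.69850563 -260.39789307  170.67809731]
95 [[472. -34.  55.]
 [462. -36.  68.]
 [453. -30.  54.]
 [453. -34.  48.]
 [453. -37.  54.]
 [450. -14.  51.]
 [450. -18.  49.]
 [450. -20.  57.]
 [450. -24.  56.]
 [450. -27.  51.]
 [450. -30.  50.]
 [450. -33.  54.]
 [450. -37.  50.]
 [449. -39.  71.]
 [447.   5.  49.]
 [447.   2.  54.]
 [447.  -1.  50.]
 [447.  -4.  54.]
 [447.  -8.  49.]
 [447. -11.  46.]
 [447. -14.  52.]
 [447. -18.  48.]
 [447. -21.  49.]
 [447. -24.  51.]
 [447. -27.  52.]
 [446. -30.  55.]
 [446. -33.  52.]
 [446. -37.  52.]
 [446. -40.  52.]
 [444.  15.  56.]
 [444.  12.  50.]
 [444.   9.  53.]
 [444.   5.  51.]
 [444.   2.  54.]
 [444.  -1.  47.]
 [444.  -4.  54.]
 [444.  -8.  52.]
 [444. -11.  46.]
 [444. -14.  50.]

[... 308 characters left out ...]
440. -17.  54.]
 [440. -20.  53.]
 [440. -24.  49.]
 [440. -27.  51.]
 [440. -31.  46.]
 [440. -33.  56.]
 [440. -37.  50.]
 [440. -40.  51.]
 [438.  18.  50.]
 [438.  15.  49.]
 [438.  12.  48.]
 [438.   8.  47.]
 [437.   2.  53.]
 [437.  -1.  51.]
 [437.  -4.  55.]
 [437.  -8.  49.]
 [437. -11.  53.]
 [437. -14.  53.]
 [437. -17.  53.]
 [437. -20.  50.]
 [437. -24.  52.]
 [437. -27.  50.]
 [435.  18.  53.]
 [434.  15.  52.]
 [434.  12.  53.]
 [434.   9.  51.]
 [434.   5.  43.]
 [434.   2.  49.]
 [434.  -1.  50.]
 [434.  -4.  55.]
 [434.  -8.  49.]
 [434. -11.  53.]
 [434. -14.  52.]
 [431.  15.  54.]
 [431.  12.  53.]
 [431.   9.  47.]
 [431.   6.  52.]
 [431.   2.  47.]
 [431.  -1.  53.]]
```

View pics/w1.png

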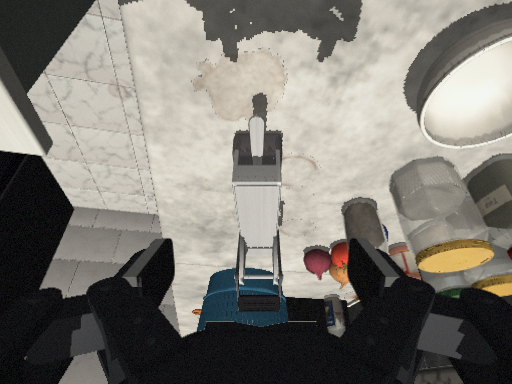

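The wrist view shows the handle standing out of the mouth at about (257,135), with the paddle back up. The measured handle centre is near (439,-2,50), which agrees with the given geometry.

play_rows(
  deltas=[
    [-0.02,-0.13,-0.83,0,0,0,1],
    [-0.02,-0.13,-0.83,0,0,0,1],
    [-0.02,-0.13,-0.83,0,0,0,1],
    [0.075,-0.39,-0.47,0,0,0,1],
    [0.075,-0.39,-0.47,0,0,0,1],
    [0.075,-0.39,-0.47,0,0,0,1],
    [0.075,-0.39,-0.47,0,0,0,1],
    [0,0,0,0,0,0,1],
  ],
)

```text
time_s: 5.37
eef_pos: [438.9, -1.1, 51.9]
ee_rot: [0.26, 0.601, 0.724, -0.217]
force: [-1.3, 0.6, -0.5]
grip_width: 0.998
```

play_rows(
  deltas=[
    [0.075,-0.39,-0.47,0,0,0,1],
    [0,0,0,0,0,0,1],
  ],
)

```text
time_s: 5.53
eef_pos: [442.6, -15.6, 34.2]
ee_rot: [0.262, 0.601, 0.724, -0.217]
force: [-1.1, 0.5, -0.3]
grip_width: 0.999
```

Run:
```python
from h import *
s=sensors.sense();print(s['eef_pos'],s['force'])
w,P=grab('wrist','w2')
```

```text
[442.5772057  -15.61951307  34.22787958] [-1.08962335  0.46618198 -0.33482252]
```

View pics/w2.png

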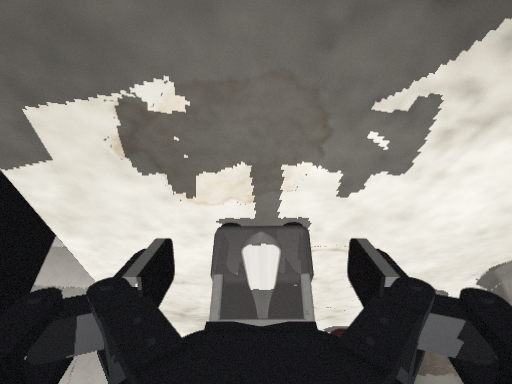

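The handle (262,265) is centred between the open pads, so I close.

play_rows(
  deltas=[
    [0,0,0,0,0,0,-1],
    [0,0,0,0,0,0,-1],
    [0,0,0,0,0,0,-1],
    [0,0,0,0,0,0,-1],
    [0,0,0,0,0,0,-1],
    [0,0,0,0,0,0,-1],
  ],
  squeeze=60,
)

```text
time_s: 6.08
eef_pos: [443.2, -13.7, 35.2]
ee_rot: [0.263, 0.599, 0.725, -0.216]
force: [-0.3, 1.5, 2.2]
grip_width: 0.182
```

play_rows(
  deltas=[
    [-0.06,0.3,0.02,0,0,0,-1],
    [-0.11,0.58,0,0,0,0,-1],
    [-0.11,0.58,0,0,0,0,-1],
    [-0.11,0.58,0,0,0,0,-1],
    [-0.11,0.58,0,0,0,0,-1],
    [-0.11,0.58,0,0,0,0,-1],
    [-0.11,0.58,0,0,0,0,-1],
    [-0.11,0.58,0,0,0,0,-1],
  ],
)

```text
time_s: 6.75
eef_pos: [409.4, 161.8, 35.6]
ee_rot: [0.263, 0.599, 0.725, -0.216]
force: [0.6, -0.7, 0.3]
grip_width: 0.18
```

play_rows(
  deltas=[
    [0,0,0,0,0,0,-1],
    [0,0,0,0,0,0,-1],
    [0,0,0.4,0,0,0,-1],
    [0,0,0.8,0,0,0,-1],
    [0,0,0.8,0,0,0,-1],
    [0,0,0.8,0,0,0,-1],
    [0,0,0.8,0,0,0,-1],
    [0,0,0.8,0,0,0,-1],
  ],
)

```text
time_s: 7.42
eef_pos: [409.5, 159.4, 213.2]
ee_rot: [0.262, 0.6, 0.724, -0.217]
force: [0.9, 0.2, -1.2]
grip_width: 0.185
```

Run:
```python
from h import *
s=sensors.sense();print(s['eef_pos'],s['joints'].round(2))
a,P=grab('scene','s2');w,P=grab('wrist','w3')
cv2.imwrite('pics/v5.png',np.hstack([cv2.resize(a['pixels'][150:340,100:400,::-1],(480,304)),cv2.resize(w['pixels'][...,::-1],(320,304))]))
```

```text
[409.54268219 159.41034383 213.17634223] [ 0.46  0.33  1.69 -0.68  1.39  0.5 ]
```

View pics/v5.png

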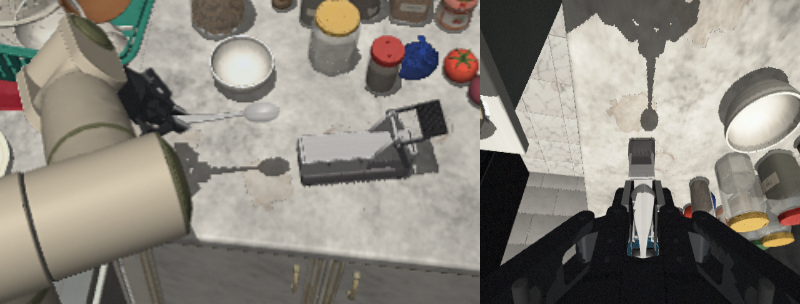

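The spoon is held firmly and is clear of the dispenser. Next I tilt it and yaw it.

play_rows(
  deltas=[
    [0,0,0.2,0.95,0.18,0,-1],
    [0,0,0.2,0.95,0.18,0,-1],
    [0,0,0.2,0.95,0.18,0,-1],
    [0,0,0.2,0.95,0.18,0,-1],
    [0,0,0.2,0.95,0.18,0,-1],
    [0,0,0,0.95,0.18,0,-1],
    [0,0,0,0.95,0.18,0,-1],
    [0,0,0,0.95,0.18,0,-1],
  ],
)

```text
time_s: 8.18
eef_pos: [409.9, 159.8, 251.5]
ee_rot: [-0.045, 0.637, 0.768, 0.04]
force: [-0.2, 0.0, -1.2]
grip_width: 0.182
```

play_rows(
  deltas=[
    [0,0,0,0.95,0.18,0,-1],
    [0,0,0,0,0,1,-1],
    [0,0,0,0,0,1,-1],
    [0,0,0,0,0,1,-1],
    [0,0,0,0,0,1,-1],
    [0,0,0,0,0,1,-1],
    [0,0,0,0,0,0,-1],
  ],
)

```text
time_s: 8.77
eef_pos: [409.8, 159.9, 250.7]
ee_rot: [-0.099, 0.414, 0.904, 0.046]
force: [0.4, 0.2, -1.1]
grip_width: 0.185
```

Run:
```python
from h import *
s=sensors.sense();M=R.from_quat(s['ee_rot'],scalar_first=True).as_matrix();print(s['eef_pos'],M.round(3),s['joints'].round(2))
a,P=grab('scene','s3');b,Q=grab('top','t3')
g=np.array(s['eef_pos'])-19*M[:,2]; print('grasp',g)
for P in (P,Q):
    d=P-g; m=(np.linalg.norm(d,axis=2)<185)&(P[...,2]>40)&(d[...,2]<-40)&(d[...,0]>0); print(m.sum(),P[m][np.argsort(P[m][:,2])][::8].round())
cv2.imwrite('pics/v6.png',np.hstack([cv2.resize(a['pixels'][150:300,100:350,::-1],(500,300)),cv2.resize(b['pixels'][140:280,150:300,::-1],(300,300))]))
```

```text
[409.82958879 159.85508297 250.66722582] [[-0.638  0.757 -0.141]
 [ 0.739  0.654  0.164]
 [ 0.216  0.001 -0.976]] [ 0.    0.16  1.66  0.17  1.47 -0.74]
grasp [412.50347302 156.74035893 269.21847477]
91 [[480.  71. 138.]
 [475.  71. 140.]
 [479.  77. 144.]
 [481.  83. 146.]
 [485.  89. 149.]
 [467.  84. 151.]
 [471.  93. 154.]
 [454.  85. 167.]
 [453.  94. 178.]
 [530. 281. 205.]
 [532. 278. 208.]
 [536. 281. 212.]]
22 [[521. 288. 202.]
 [533. 282. 206.]
 [532. 278. 210.]]
```

View pics/v6.png

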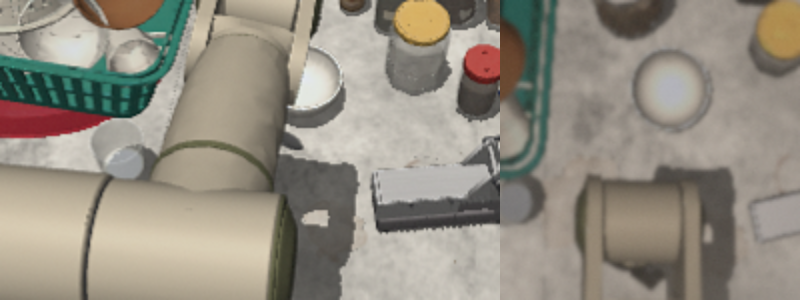

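play_rows(
  deltas=[
    [0.6,0.06,0,0,0,0,-1],
    [0.85,0.08,0,0,0,0,-1],
    [0.85,0.08,0,0,0,0,-1],
    [0.85,0.08,0,0,0,0,-1],
    [0.7,0.06,0,0,0,0,-1],
    [0.47,0.04,0,0,0,0,-1],
    [0,0,-0.6,0,0,0,-1],
    [0,0,-0.4,0,0,0,-1],
  ],
)

```text
time_s: 9.53
eef_pos: [583.2, 175.9, 209.6]
ee_rot: [-0.098, 0.416, 0.903, 0.046]
force: [-0.6, 0.4, -1.4]
grip_width: 0.18
```

play_rows(
  deltas=[
    [0,0,0,0,0,0,-1],
    [0,0,0,0,0,0,-1],
  ],
)

```text
time_s: 9.7
eef_pos: [582.4, 176.2, 211.4]
ee_rot: [-0.099, 0.416, 0.903, 0.046]
force: [-0.0, 0.5, -0.7]
grip_width: 0.18
```

Run:
```python
from h import *
s=sensors.sense();M=R.from_quat(s['ee_rot'],scalar_first=True).as_matrix();print(s['eef_pos'],s['joints'].round(2))
g=np.array(s['eef_pos'])-19*M[:,2]; az=np.arctan2(M[1,0],M[0,0])
th=np.deg2rad(52); ax=np.array([.652*np.cos(th),-.758*np.cos(th),-np.sin(th)]); print('pred tip',g+166*ax)
a,P=grab('scene','s4');b,Q=grab('top','t4');w,W=grab('wrist','w4')
for P in (P,Q,W):
    m=(np.hypot(P[...,0]-652,P[...,1]-91)<48)&(P[...,2]>78)&(P[...,2]<170);X=P[m];print(m.sum(),X[np.argsort(X[:,2])][:80:8].round())
cv2.imwrite('pics/v7.png',np.hstack([cv2.resize(a['pixels'][120:270,160:310,::-1],(300,300)),cv2.resize(b['pixels'][130:230,190:280,::-1],(200,300)),cv2.resize(w['pixels'][...,::-1],(300,300))]))
```

```text
[582.36379477 176.16640759 211.3850152 ] [ 0.03  0.57  1.18  0.17  1.53 -0.7 ]
pred tip [651.65523003  95.56566271  99.12575474]
43 [[654.  90.  98.]
 [651.  93. 102.]
 [666. 107. 106.]
 [656. 100. 110.]
 [650. 112. 117.]
 [623. 108. 138.]]
0 []
248 [[648. 105. 110.]
 [644. 103. 112.]
 [643. 102. 113.]
 [642. 104. 115.]
 [646. 125. 135.]
 [641. 125. 138.]
 [640. 125. 139.]
 [642. 126. 140.]
 [642. 126. 141.]
 [628. 116. 142.]]
```

View pics/v7.png

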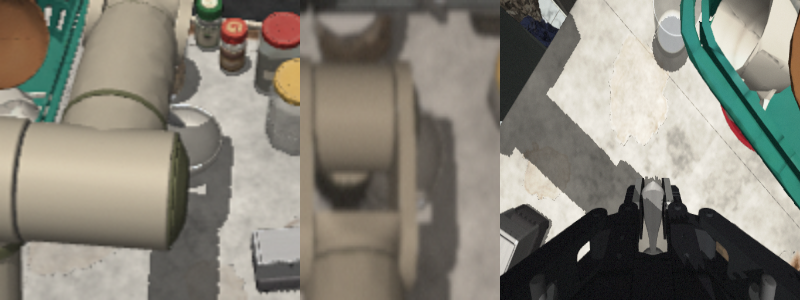

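The lowest spoon points measure about (654,90,98), right over the bowl's centre, and the rack is clear. I lower by 60 mm.

play_rows(
  deltas=[
    [0,0,-0.4,0,0,0,-1],
    [0,0,-0.4,0,0,0,-1],
    [0,0,-0.4,0,0,0,-1],
    [0,0,-0.3,0,0,0,-1],
    [0,0,0,0,0,0,-1],
    [0,0,0,0,0,0,-1],
    [0,0,0,0,0,0,-1],
    [0,0,0,0,0,0,-1],
  ],
)

```text
time_s: 10.52
eef_pos: [583.2, 176.5, 153.0]
ee_rot: [-0.097, 0.414, 0.904, 0.047]
force: [0.8, 0.1, -0.2]
grip_width: 0.182
```

Run:
```python
from h import *
s=sensors.sense();print(s['eef_pos'],s['dq'].round(4),s['force'])
a,P=grab('scene','s5'); b,Q=grab('top','t5')
from scipy.optimize import least_squares
Z=P[...,2]
m=(np.hypot(P[...,0]-652,P[...,1]-91)<48)&(Z>22)&(Z<130);X=P[m];print(m.sum(),X[np.argsort(X[:,2])][::12].round())
m=(Z>55)&(Z<70)&(abs(np.hypot(P[...,0]-652,P[...,1]-91)-61)<15);X=P[m]
print('bowl',m.sum(),least_squares(lambda q:np.hypot(X[:,0]-q[0],X[:,1]-q[1])-62.7,[652,91],loss='soft_l1',f_scale=3).x)
print('pad',Q[226,352])
cv2.imwrite('pics/v8.png',cv2.resize(a['pixels'][140:240,200:320,::-1],(720,600)))
```

```text
[583.19808198 176.54520655 152.95685352] [ 0.0004  0.004   0.0067  0.0008 -0.0031 -0.002 ] [ 0.80348431  0.14737164 -0.15434121]
30 [[694.  77.  22.]
 [696.  78.  24.]
 [680.  56.  28.]]
bowl 107 [651.89918643  90.6683504 ]
pad [ 493.54018821 -259.58896741  173.87099047]
```

View pics/v8.png

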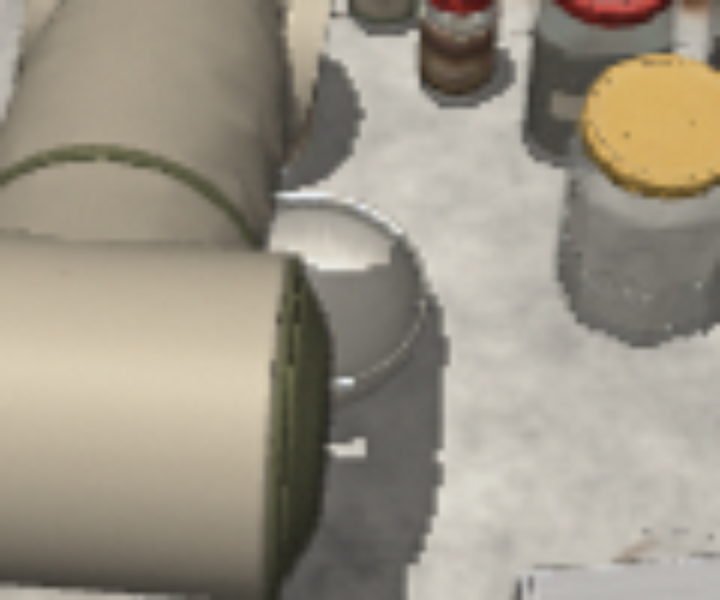

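The arm hides the tip in this view. The bowl fit is unchanged at (652,91), the paddle is up at 174 mm, the wrist force is about 0 N and the grip opening has not changed. I hand in.

```bash
python3 -c "
from rig import order
print(order.finish_job())"
```

```text
the job is handed in; nothing more can be done
None
```

The job is handed in, at about 10.6 s on the robot's clock (limit 54 s). I pressed the paddle to its stop, let it spring back and drew the spoon clear. I then tilted it about 52° tip-down and lowered its tip into the bowl.

- **Press:** the force rose sharply at the stop, peaking at 39.5 N by the wrist reading, just under the 40 N limit. I eased back to 33 N while holding.
- **Tip position:** measured just before the last lowering, the tip was at about (654, 90, 98) mm, against a bowl centre of (652, 91). I then lowered it about 58 mm, which should put it about 23 mm below the rim.
- **Other last checks:**
  - Bowl: unmoved, to within 1 mm.
  - Paddle: back up, at 174 mm.
  - Wrist force: below 1 N, so no sign of contact with the bowl.
  - Grip: opening unchanged, so no sign of slipping.
- **Not confirmed:** the arm hid the tip from the scene camera at the end, so its final place is worked out from the earlier measurement and not seen. I did not re-measure the jars or the glass, but nothing passed close to them.

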